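# Snug the flask clamp and add thirty degrees

### The job

Two specimen clamps stand on the bench: tighten the knob of the one that holds the flat culture flask. Turn it clockwise (seen from above) until it goes stiff, then about 30 degrees further, so that the ring's pointer moves from its first black mark to the second, and let go. Leave the knob of the other clamp, with the round pot, alone.

Things in the scene. Friction and masses are not known exactly. Their poses are not given: they have to be found in the camera images.
- flask_knob_grip (a point): Knob to tighten: black bar 46 long, 14 thick, on the fixed clamp (plate 164 x 140, rest under 50 high) holding the flat clear flask (80 x 50 x 24) with blue cap, left or right. Point on the vertical screw axis, 78 above the bench; bar spans 54 to 88 above it, then a round foot 40 across. x along the bar, turning with it; y across its thickness (faces to pinch), z up. All mm.
- flask_knob (a joint): Free play of that knob, rad: -0.85 to -0.2 at the start; grows as the knob turns clockwise seen from above (light drag, 0.03 N m); 0 when it has gone stiff (snug).
- flask_screw (a joint): Turn past snug, rad: steel ring (52 mm across, dark pointer) under the knob. Stays 0 while the knob runs free; from snug on it turns clockwise with the knob against a steady 0.22 N m and stays where left. 0.52 is 30 degrees: pointer at the second black mark on the metal disc. Turning the knob back does not bring the ring back.
- pot_knob_end (a point): End of the bar of the other, identical knob, on the clamp holding a white round lidded pot (55 mm across, 25 high); on the bar's centre line 22 mm from its screw axis, 78 mm above the bench. Not to be turned.
Mind the look-alikes: they are no part of the job. Leave any red look-alike of the part that bears flask_knob_grip alone.

How it is judged:
At the end, for the whole second after the job is handed in: The flask clamp's ring has been turned 0.35 to 0.70 rad (20 to 40 degrees) past snug, its knob has not been backed off from snug by more than 0.12 rad (7 degrees) and is at rest, and the end of the pot clamp's knob is within 5 mm of where it was (value of joint flask_screw between 0.35 and 0.7 rad and value of joint flask_knob above -0.12 rad and velocity of joint flask_knob between -0.05 and 0.05 rad/s and distance of pot_knob_end from where it was at the start of the episode below 0.005 m); the robot touches nothing.
It fails at once if the flask clamp is overtightened (ring beyond 0.80 rad, about 45 degrees, past snug) (value of joint flask_screw above 0.8 rad).
It fails at once if the pot clamp's knob is turned (its end moves more than 8 mm) (distance of pot_knob_end from where it was at the start of the episode above 0.008 m).
It also fails if it takes over 32 s, if anything falls off the work surface, if the arm or the gripper's body presses on something with over 40 N, if the wrist force passes 120 N, or if a joint passes its speed limit or range.

### The arm

A 7-joint arm with a two-finger parallel gripper is mounted at the origin on the work surface. World frame = base frame: x ahead of the robot, y to its left, z up, the work surface at z = 0. Lengths are in m, angles in rad, forces in N, time in s.
With the tool pointing down it reaches from about 0.4 to 0.875 m from the base axis. Payload 19.3 kg.
Tool frame: the origin (TCP) lies midway between the tips of the shut fingers; the grasp point (between the pads) lies 19 mm behind it (bot.pinch_z is the distance from the TCP to the grasp point, in m); z points along the fingers, y is the direction in which the jaws open and shut (so a half turn about z gives the same grasp; the last joint's range is limited). The gripper opens to 85 mm and grips with 20 to 120 N. Pads are 22 mm wide; open, the fingers measure 114 mm over their backs; the gripper's body (76 mm by 85 mm) begins 54 mm behind the grasp point. The pads swing forward as they close: fully open they stand 13 mm farther back than shut.
Start: joints at [1.119, 0.521, -0.036, 1.599, 0.021, 1.021, -0.113], TCP at [0.233, -0.58, 0.231] pointing down, gripper open.
Joint ranges: [-2.91, 2.91], [-0.3, 2.13], [-1.5, 1.42], [0.17, 2.43], [-1.26, 4.41], [0.16, 1.93], [-2.52, 2.52]. Speed limits (rad/s): [1.89, 1.89, 2.39, 2.39, 3.01, 3.01, 3.01].

### API

Orientations are given as [roll, pitch, yaw] about the fixed x, y, z axes, in that order (R = Rz(yaw) Ry(pitch) Rx(roll)).
In Python, from workcell import bot gives the robot as it stands. The module is installed in compiled form; this text tells all that it offers.
- The arm moves only by the tool move_arm, never from a script. Its argument "moves" is text: rows parted by semicolons, each of 4 numbers parted by spaces: the shift along the tool's x, y, z in mm, then the turn about the tool's z in rad. In form: dx dy dz yaw; .... A call has exactly 10 rows; each row is the pose to reach, as a shift and turn from the pose commanded when the call began, along the tool's axes at that moment; what a row does not reach only later rows make up. A row lasts 1/12 s, in which the tool goes at most 41.7 mm and 7.16 degrees, less where a joint would pass 70% of its speed; a pose out of reach is approached as far as the arm can. A call with a gripper value outside its range is refused whole. "grip" is the opening, from 0 (shut) to 1 (fully open), set as the call begins (left out, the last holds). The fingers move at their own pace and stop on an object; "grip_force" is the grip in N (left out, the last holds). Time passes only in rows, so rows that repeat a pose let the fingers close, or fill a call up. It gives the time, the measured TCP pose, the force and the opening at its end, in the units of the state.
- bot.observe(): the state, without advancing time (a new reading comes with each control period).
- bot.grab_frame(name): name is "side" or "top" or "wrist"; returns a dict with "frame" (384x512x3 uint8, red, green, blue), "z_map" (384x512 float32, m along the optical axis (not along the pixel's ray), 0 where there is no reading), "K" (3x3 intrinsics, pixels), "dist" ([k1, k2, p1, p2, k3] as OpenCV has them; the pictures are not rectified), "eye" and "attitude" of the camera in the world. Camera axes: x right, y up, looking along -z (the intrinsics and any distortion apply to the point x, -y, -z); pixel columns grow to the right and rows downward; lengths in m; the calibration is good to about 2 mm. A picture is of the moment at which its call begins.
- bot.job_done(): hands the job in, once; it reports no verdict.
Trained networks look in a picture, given as the dict that the camera call returned (one of the last four; its "shot" number tells which), for a name from the list of things; names that differ only in an ending like _2 or _b are one class to them, and where a whole thing is asked for, a point or a joint stands for the part that bears it (a point fixed in the world has none). Each returns a list of dicts, best first, with "conf" (0 to 1); they miss things now and then, are a little off and sometimes report something else, mostly with a low value. They report only what shows in the picture. A call takes as long as a camera call. They do not tell look-alikes from the thing itself.
- bot.search_frame(picture, label): "at" ([column, row] in pixels, amid what is visible of it).
- bot.pinpoint(picture, label): "at" ([column, row] in pixels: a listed point, or the origin of a listed thing).
The state is a dict: "clock": time; "qpos": joint angles; "qd": joint speeds; "joint_efforts": joint torques, N m; "position": TCP position; "tool_rot": TCP orientation; "force": force on the tool from outside, world axes, zero at the start; "moment": the same for the moment, N m; "grip_width": finger opening in m.
Only numpy, scipy, OpenCV 4.12 (cv2) and the standard library are available. Lean on these libraries where they do the work, as an engineer would, in place of code of your own. Each camera call takes 0.05 s, during which the arm holds its last target. There are 200 camera calls.

## Working session

There is one attempt and no reset: what is moved stays moved. The work goes in short steps, Python scripts to look and compute and a tool call to move; the robot and the scene stay as the last step left them, time stands still between calls to the robot, and variables do not carry over. Pictures are saved under pics/ and viewed, about 8 in all and at most 12, crops included, and the job is handed in when it is done.

Besides the shell and the picture viewer there is one more tool, called by a JSON object that holds its "name" and its "arguments", one argument or row to a line. move_arm: Moves the arm, as the interface text tells. Its arguments: {"type":"object","properties":{"moves":{"type":"string"},"grip":{"type":"number"},"grip_force":{"type":"number"}},"required":["moves"]}

```bash
mkdir -p pics
cat > h.py <<'E'
import numpy as np, cv2
from scipy.spatial.transform import Rotation as R
from workcell import bot
def att(p):
    a=np.array(p["attitude"],float)
    return a if a.shape==(3,3) else R.from_euler('xyz',a).as_matrix() if a.size==3 else None
def ray(p,uv):
    n=cv2.undistortPoints(np.array([[uv]],float),np.array(p["K"]),np.array(p["dist"]))[0,0]
    return att(p)@np.array([n[0],-n[1],-1.0])
def at_z(p,uv,z):
    d=ray(p,uv); e=np.array(p["eye"]); return e+d*(z-e[2])/d[2]
def depth_pt(p,uv):
    u,v=int(round(uv[0])),int(round(uv[1])); return np.array(p["eye"])+ray(p,uv)*float(p["z_map"][v,u])
def save(p,name): cv2.imwrite("pics/"+name,cv2.cvtColor(p["frame"],cv2.COLOR_RGB2BGR))
E
python3 - <<'E'
from h import *
ps={n:bot.grab_frame(n) for n in("top","side","wrist")}
np.set_printoptions(precision=3,suppress=True)
for n,p in ps.items():
    print(n,p["attitude"],p["eye"],p["K"][0][0])
    for l in("flask_knob_grip","pot_knob_end"):
        for r in bot.pinpoint(p,l)[:4]: print(l,r, at_z(p,r["at"],.078))
im=np.hstack([ps["top"]["frame"],ps["side"]["frame"]])
cv2.imwrite("pics/a.png",cv2.cvtColor(cv2.resize(im,(800,300),interpolation=cv2.INTER_AREA),cv2.COLOR_RGB2BGR))
for n in ps: np.save("pics/"+n,ps[n]["frame"])
print(bot.observe())
E
```

```text
top [ 0.173 -0.006 -1.555] [ 0.265 -0.     0.991] 484.7304050612851
flask_knob_grip {'at': [126.3, 167.2], 'conf': 0.73} [0.474 0.249 0.078]
flask_knob_grip {'at': [132.9, 296.8], 'conf': 0.6} [0.225 0.223 0.078]
pot_knob_end {'at': [349.6, 120.1], 'conf': 0.89} [ 0.577 -0.189  0.078]
side [ 0.884 -0.01  -2.43 ] [-0.124  0.626  0.764] 451.22989623225976
flask_knob_grip {'at': [253.7, 300.6], 'conf': 0.94} [0.221 0.223 0.078]
flask_knob_grip {'at': [155.1, 242.8], 'conf': 0.82} [0.48  0.247 0.078]
pot_knob_end {'at': [256.5, 145.2], 'conf': 0.69} [ 0.568 -0.189  0.078]
wrist [-0.278  0.002 -1.19 ] [ 0.297 -0.555  0.374] 300.5661462801512
{'clock': 0.45, 'qpos': array([ 1.119,  0.521, -0.036,  1.6  ,  0.021,  1.021, -0.113]), 'qd': array([ 0.002, -0.001,  0.001, -0.   , -0.   , -0.001, -0.001]), 'joint_efforts': array([ -0.001, -92.616,   1.977, -36.998,   0.018,   0.003,  -0.   ]), 'position': array([ 0.233, -0.58 ,  0.231]), 'tool_rot': array([-3.141, -0.   ,  0.382]), 'force': array([-0.249,  0.617, -1.054]), 'moment': array([-0.008, -0.031,  0.004]), 'grip_width': 0.08558180412092509}
```

View pics/a.png

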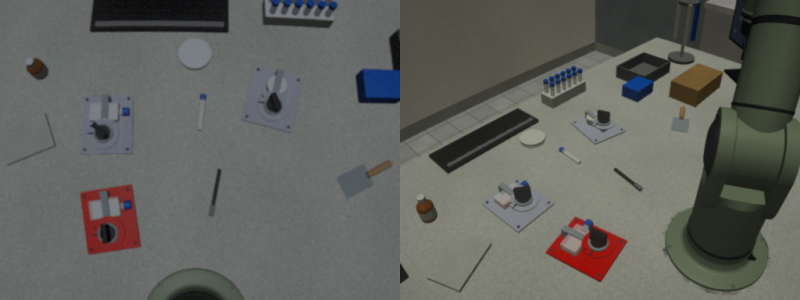

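Top-picture candidates for the knob:
- The grey clamp at about (126,167) has a flask with a blue cap.
- The red clamp at (133,297) is the look-alike.
- The grey clamp at (350,125) holds the white pot.

The first fits the description, so I'll confirm it in an enlarged crop.

Run:
```python
import numpy as np,cv2
t=np.load("pics/top.npy")[110:210,90:190]; s=np.load("pics/side.npy")[215:305,100:200]
a=cv2.resize(t,(480,480),interpolation=cv2.INTER_CUBIC)
b=np.load("pics/top.npy")[70:170,300:400]
b=cv2.resize(b,(300,300),interpolation=cv2.INTER_CUBIC)
c=cv2.resize(s,(320,288),interpolation=cv2.INTER_CUBIC)
o=np.zeros((590,800,3),np.uint8); o[:480,:480]=a;o[:300,480:780]=b;o[300:588,480:800]=c
o=np.clip(o.astype(float)*1.4,0,255).astype(np.uint8)
cv2.imwrite("pics/b.png",cv2.cvtColor(o,cv2.COLOR_RGB2BGR))
```

```text
(no output)
```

View pics/b.png

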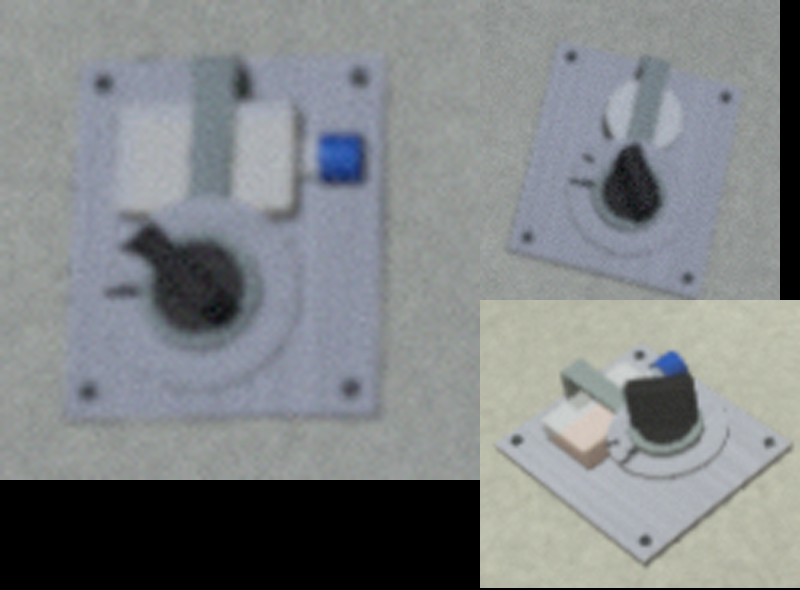

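The crop confirms it: the flask with the blue cap sits on the upper-left grey clamp. Its knob foot is at about top px (131,170), with the bar pointing to the upper left. Next I'll get a first estimate from depth.

Run:
```python
from h import *
np.set_printoptions(precision=4,suppress=True)
for n,c,zf in(("top",(131.3,169.8),.05),("side",(157,249),.05)):
    p=bot.grab_frame(n)
    print(n,"foot", at_z(p,c,zf))
    P=[]
    for u in range(int(c[0])-35,int(c[0])+36):
        for v in range(int(c[1])-35,int(c[1])+36):
            q=depth_pt(p,(u,v))
            if q[2]>.06 and p["frame"][v,u].max()<75 and np.hypot(*(q[:2]-[.475,.247]))<.04: P.append(q)
    P=np.array(P);print(len(P),P.mean(0),P.max(0))
    for lo in(.075,.083):
        T=P[P[:,2]>lo]
        if len(T)>3:
            m=T.mean(0)[:2]; w,V=np.linalg.eigh(np.cov((T[:,:2]-m).T)); print(lo,len(T),m,np.degrees(np.arctan2(V[1,1],V[0,1])),np.sqrt(w))
```

```text
top foot [0.4749 0.2463 0.05  ]
186 [0.4719 0.2437 0.0865] [0.4914 0.2656 0.0927]
0.075 168 [0.4731 0.2451] 47.06915781771461 [0.0039 0.0135]
0.083 158 [0.4741 0.246 ] 47.667825949619605 [0.0039 0.0129]
side foot [0.4869 0.2409 0.05  ]
299 [0.4707 0.2516 0.0789] [0.4916 0.2691 0.093 ]
0.075 191 [0.4713 0.251 ] 49.596319259618596 [0.0039 0.0129]
0.083 130 [0.4723 0.2504] 49.94525556014857 [0.0041 0.0129]
```

{"name": "move_arm", "arguments": {
  "moves": "30 -20 -10 -0.12; 60 -45 -20 -0.25; 95 -65 -30 -0.37; 130 -85 -40 -0.5; 165 -105 -50 -0.62; 195 -130 -50 -0.75; 230 -150 -50 -0.87; 265 -170 -50 -1.0; 295 -195 -50 -1.12; 325 -220 -50 -1.25"
}}

```text
clock: 1.38
position: [0.4533, -0.253, 0.2815]
tool_rot: [3.141, 0.0, 1.633]
force: [0.0, -0.3, 0.3]
grip_width: 0.0855
```

{"name": "move_arm", "arguments": {
  "moves": "30 5 0 -0.12; 60 10 0 -0.24; 90 15 0 -0.36; 120 20 0 -0.48; 150 25 0 -0.6; 180 30 0 -0.72; 210 35 0 -0.84; 240 40 0 -0.96; 270 45 0 -1.08; 300 50 0 -1.2"
}}

```text
clock: 2.22
position: [0.4856, 0.0489, 0.2816]
tool_rot: [-3.142, 0.001, 2.832]
force: [0.5, -1.4, -0.2]
grip_width: 0.0853
```

{"name": "move_arm", "arguments": {
  "moves": "10 25 0 -0.12; 20 50 10 -0.24; 30 75 20 -0.36; 40 100 35 -0.48; 50 125 50 -0.6; 60 150 65 -0.72; 72 185 80 -0.84; 72 185 91 -0.96; 72 185 91 -1.08; 72 185 91 -1.16"
}}

```text
clock: 3.05
position: [0.4739, 0.2464, 0.1895]
tool_rot: [3.141, -0.001, -2.288]
force: [-0.1, -0.4, -0.0]
grip_width: 0.0857
```

Run:
```python
from h import *
np.set_printoptions(precision=4,suppress=True)
o=bot.observe();print(o["position"],o["tool_rot"],o["qpos"],o["clock"])
p=bot.grab_frame("wrist");save(p,"w1.png")
print(bot.pinpoint(p,"flask_knob_grip"))
for r in bot.pinpoint(p,"flask_knob_grip"): print(at_z(p,r["at"],.078))
P=np.array([[*depth_pt(p,(u,v)),p["frame"][v,u].max()] for u in range(0,512,2) for v in range(0,384,2) if p["z_map"][v,u]>0])
r=np.hypot(P[:,0]-.473,P[:,1]-.2475)
B=P[(r<.035)&(P[:,2]>.083)&(P[:,2]<.095)&(P[:,3]<90)]
lo,hi=B.min(0),B.max(0);m=B.mean(0)[:2];w,V=np.linalg.eigh(np.cov((B[:,:2]-m).T))
print(len(B),lo,hi,m,np.degrees(np.arctan2(V[1,1],V[0,1])),np.sqrt(w))
rect=cv2.minAreaRect((B[:,:2]*1000).astype(np.float32));print(rect)
for a in range(25,60,5):
    S=P[(r*1000>=a)&(r*1000<a+5)&(P[:,2]<.12)]; i=S[:,2].argmax(); print(a,S[i,:3])
```

```text
[0.4739 0.2464 0.1895] [ 3.1407 -0.001  -2.2882] [ 0.1208  0.6144 -1.0114  1.8465  0.6061  1.0284  1.2838] 3.05
[{'at': [253.2, 189.4], 'conf': 0.87}]
[0.475  0.2468 0.078 ]
209 [0.4561 0.227  0.0843 0.    ] [ 0.4936  0.2662  0.0919 67.    ] [0.4737 0.2455] 47.51331399691589 [0.0039 0.0131]
((473.9273681640625, 246.5486297607422), (44.19846725463867, 13.377445220947266), 48.41963577270508)
25 [0.4963 0.2575 0.052 ]
30 [0.4731 0.2791 0.0493]
35 [0.4495 0.279  0.0463]
40 [0.5105 0.2284 0.046 ]
45 [0.5186 0.2512 0.0416]
50 [0.5264 0.2415 0.0416]
55 [0.5326 0.242  0.0414]
```

View pics/w1.png

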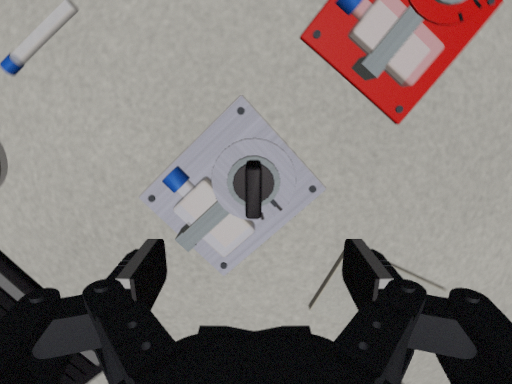

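The wrist picture shows the bar at (253,189), vertical and centred between the jaws. The black marks are near (277,205) and (262,215), and the surroundings are low. I'll descend and close.

{"name": "move_arm", "arguments": {
  "moves": "0 0 20 0; 0 0 40 0; 0 0 60 0; 0 0 80 0; 0 0 95 0; 0 0 110 0; 0 0 120 0; 0 0 130 0; 0 0 130 0; 0 0 130 0",
  "grip": 0.45
}}

```text
clock: 4.03
position: [0.4745, 0.2458, 0.0604]
tool_rot: [3.142, -0.0, -2.297]
force: [-0.2, 1.3, -0.2]
grip_width: 0.0382
```

{"name": "move_arm", "arguments": {
  "moves": "0 0 0 0; 0 0 0 0; 0 0 0 0; 0 0 0 0; 0 0 0 0; 0 0 0 0; 0 0 0 0; 0 0 0 0; 0 0 0 0; 0 0 0 0",
  "grip": 0,
  "grip_force": 60
}}

```text
clock: 4.87
position: [0.4747, 0.2461, 0.0611]
tool_rot: [-3.141, 0.001, -2.297]
force: [-1.4, 0.4, 6.0]
grip_width: 0.0133
```

Run:
```python
from h import *
np.set_printoptions(precision=4,suppress=True)
o=bot.observe();print({k:o[k] for k in("position","tool_rot","qpos","clock","force","moment","grip_width")})
p=bot.grab_frame("wrist");c=p["frame"][150:384,150:360];cv2.imwrite("pics/w2.png",cv2.cvtColor(cv2.resize(c,None,fx=2.5,fy=2.5,interpolation=2),4))
```

```text
{'position': array([0.4747, 0.2461, 0.0611]), 'tool_rot': array([-3.1412,  0.0011, -2.2967]), 'qpos': array([ 0.0107,  0.7811, -0.8552,  1.9329,  0.8164,  0.8174,  1.1128]), 'clock': 4.8667, 'force': array([-1.4138,  0.4388,  6.0325]), 'moment': array([-0.0426,  0.3967, -0.0011]), 'grip_width': 0.013293774877756325}
```

View pics/w2.png

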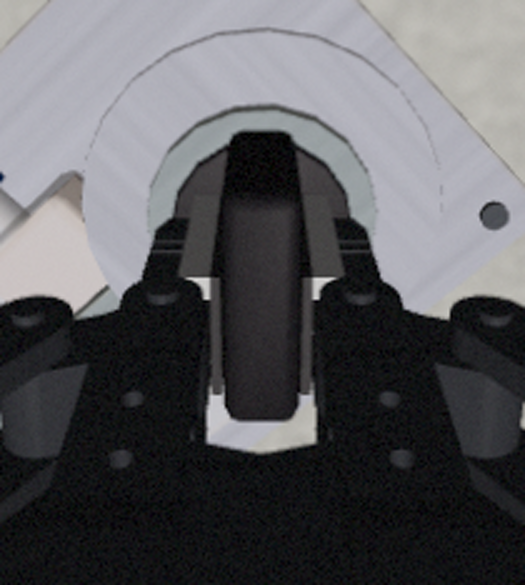

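The grip is good: the pads sit on the bar's faces. I'll turn it in steps and watch the moment.

{"name": "move_arm", "arguments": {
  "moves": "0 0 0 0.02; 0 0 0 0.04; 0 0 0 0.06; 0 0 0 0.08; 0 0 0 0.1; 0 0 0 0.12; 0 0 0 0.14; 0 0 0 0.16; 0 0 0 0.16; 0 0 0 0.16",
  "grip_force": 90
}}

```text
clock: 5.75
position: [0.4745, 0.2463, 0.0612]
tool_rot: [3.142, 0.001, -2.457]
force: [-3.3, -0.4, 7.2]
grip_width: 0.0127
```

```bash
cat > s.py <<'E'
from h import *
np.set_printoptions(precision=4,suppress=True)
o=bot.observe();print(o["position"],"yaw",o["tool_rot"][2],"q7",o["qpos"],"t",o["clock"],"F",o["force"],"M",o["moment"],o["grip_width"])
E
python3 s.py
```

```text
[0.4745 0.2463 0.0612] yaw -2.4566216698688237 q7 [-0.0109  0.767  -0.8212  1.9341  0.7891  0.7975  0.974 ] t 5.75 F [-3.3441 -0.3816  7.2306] M [ 0.0832  0.7498 -0.0303] 0.012690185694516501
```

{"name": "move_arm", "arguments": {
  "moves": "0 0 0 0.02; 0 0 0 0.04; 0 0 0 0.06; 0 0 0 0.08; 0 0 0 0.1; 0 0 0 0.12; 0 0 0 0.14; 0 0 0 0.16; 0 0 0 0.16; 0 0 0 0.16"
}}

```text
clock: 6.58
position: [0.4744, 0.2465, 0.0612]
tool_rot: [3.141, 0.001, -2.616]
force: [-3.8, 1.1, 7.4]
grip_width: 0.0126
```

```bash
python3 s.py
```

```text
[0.4744 0.2465 0.0612] yaw -2.616433225059929 q7 [-0.0333  0.7535 -0.7862  1.9352  0.7608  0.7778  0.8365] t 6.5833 F [-3.795   1.0528  7.3522] M [ 0.242   0.9797 -0.0181] 0.012640513919374232
```

{"name": "move_arm", "arguments": {
  "moves": "0 0 0 0.02; 0 0 0 0.04; 0 0 0 0.06; 0 0 0 0.08; 0 0 0 0.1; 0 0 0 0.12; 0 0 0 0.14; 0 0 0 0.14; 0 0 0 0.14; 0 0 0 0.14"
}}

```text
clock: 7.42
position: [0.4743, 0.2467, 0.0612]
tool_rot: [3.141, 0.001, -2.756]
force: [-5.1, 2.7, 8.3]
grip_width: 0.0126
```

```bash
python3 s.py
```

```text
[0.4743 0.2467 0.0612] yaw -2.75616515778764 q7 [-0.0536  0.7423 -0.755   1.9362  0.7352  0.761   0.7173] t 7.4167 F [-5.1065  2.6837  8.2668] M [ 0.5579  1.0464 -0.0001] 0.01261381707215017
```

{"name": "move_arm", "arguments": {
  "moves": "0 0 0 0.02; 0 0 0 0.04; 0 0 0 0.06; 0 0 0 0.08; 0 0 0 0.1; 0 0 0 0.12; 0 0 0 0.14; 0 0 0 0.14; 0 0 0 0.14; 0 0 0 0.14"
}}

```text
clock: 8.25
position: [0.4742, 0.2469, 0.0612]
tool_rot: [3.14, 0.001, -2.896]
force: [-5.1, 3.5, 7.3]
grip_width: 0.0126
```

```bash
python3 s.py
```

```text
[0.4742 0.2469 0.0612] yaw -2.8959310840219943 q7 [-0.0746  0.7314 -0.7231  1.9373  0.7087  0.7446  0.5989] t 8.25 F [-5.0978  3.5082  7.3127] M [ 0.7607  1.1554 -0.0591] 0.012586145962249305
```

{"name": "move_arm", "arguments": {
  "moves": "0 0 0 0.02; 0 0 0 0.04; 0 0 0 0.06; 0 0 0 0.08; 0 0 0 0.1; 0 0 0 0.1; 0 0 0 0.1; 0 0 0 0.1; 0 0 0 0.1; 0 0 0 0.1"
}}

```text
clock: 9.08
position: [0.4742, 0.2471, 0.0612]
tool_rot: [3.14, 0.001, -2.996]
force: [-5.4, 4.7, 6.6]
grip_width: 0.0125
```

```bash
python3 s.py
```

```text
[0.4742 0.2471 0.0612] yaw -2.9958537768992173 q7 [-0.09    0.7239 -0.7     1.938   0.6893  0.7331  0.5148] t 9.0833 F [-5.4183  4.6899  6.552 ] M [ 0.9488  1.1989 -0.0376] 0.012488327333575662
```

{"name": "move_arm", "arguments": {
  "moves": "0 0 0 0.02; 0 0 0 0.04; 0 0 0 0.06; 0 0 0 0.08; 0 0 0 0.1; 0 0 0 0.1; 0 0 0 0.1; 0 0 0 0.1; 0 0 0 0.1; 0 0 0 0.1"
}}

```text
clock: 9.92
position: [0.4742, 0.2472, 0.0612]
tool_rot: [3.139, 0.001, -3.096]
force: [-5.7, 5.0, 6.8]
grip_width: 0.0126
```

```bash
python3 s.py
python3 - <<'E'
from h import *
p=bot.grab_frame("side");w=bot.grab_frame("wrist")
a=cv2.resize(p["frame"][210:290,110:200],(450,400),interpolation=2);b=cv2.resize(w["frame"][140:300,180:320],(350,400),interpolation=2)
cv2.imwrite("pics/c.png",np.clip(np.hstack([a,b])[...,::-1]*1.4,0,255).astype(np.uint8))
print(bot.observe()["moment"])
E
```

```text
[0.4742 0.2472 0.0612] yaw -3.0957018747917324 q7 [-0.1058  0.7167 -0.6766  1.9387  0.6695  0.7219  0.4313] t 9.9167 F [-5.7094  4.952   6.7954] M [1.1133 1.253  0.0022] 0.012642590285429436
[ 1.12531515  1.21442698 -0.04808241]
```

View pics/c.png

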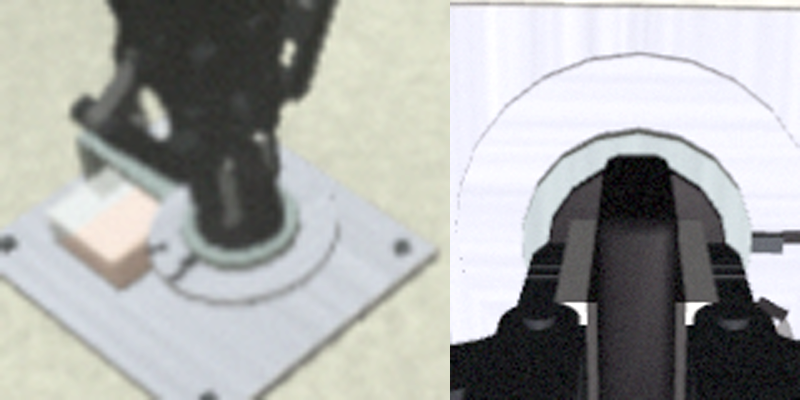

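The wrist view shows the ring's pointer (grey block at crop (768,243)) still lined up with the first mark. The second mark is at (775,308). The knob is still running free, so I'll carry on.

{"name": "move_arm", "arguments": {
  "moves": "0 0 0 0.02; 0 0 0 0.04; 0 0 0 0.06; 0 0 0 0.08; 0 0 0 0.1; 0 0 0 0.12; 0 0 0 0.14; 0 0 0 0.14; 0 0 0 0.14; 0 0 0 0.14"
}}

```text
clock: 10.85
position: [0.4742, 0.2474, 0.0612]
tool_rot: [3.139, 0.0, 3.048]
force: [-5.2, 5.7, 5.3]
grip_width: 0.0124
```

```bash
python3 s.py
```

```text
[0.4742 0.2474 0.0612] yaw 3.047712547510319 q7 [-0.1285  0.7071 -0.6433  1.9398  0.6409  0.7065  0.3152] t 10.85 F [-5.1795  5.7173  5.3277] M [1.3577 1.1829 0.1117] 0.012400118282166315
```

{"name": "move_arm", "arguments": {
  "moves": "0 0 0 0.02; 0 0 0 0.04; 0 0 0 0.06; 0 0 0 0.08; 0 0 0 0.1; 0 0 0 0.12; 0 0 0 0.14; 0 0 0 0.16; 0 0 0 0.16; 0 0 0 0.16"
}}

```text
clock: 11.68
position: [0.4742, 0.2477, 0.0612]
tool_rot: [3.139, 0.0, 2.888]
force: [-5.1, 7.2, 4.5]
grip_width: 0.0125
```

```bash
python3 s.py
python3 - <<'E'
from h import *
w=bot.grab_frame("wrist")
# rectify to plane z=0.05, world-aligned about axis; 10 px/mm
ax=np.array([.4742,.2468]); S=6; N=260
K=np.array(w["K"]);A=att(w);e=np.array(w["eye"])
jj,ii=np.meshgrid(np.arange(2*N),np.arange(2*N))
X=np.stack([ax[0]+(N-ii)/S/1000, ax[1]+(N-jj)/S/1000, np.full(ii.shape,.050)],-1)
c=(X-e)@A; c=c*[1,-1,-1]
uv,_=cv2.projectPoints(c.reshape(-1,3),np.zeros(3),np.zeros(3),K,np.array(w["dist"]))
uv=uv.reshape(2*N,2*N,2).astype(np.float32)
im=cv2.remap(w["frame"],uv[...,0],uv[...,1],cv2.INTER_LINEAR)
cv2.imwrite("pics/d.png",np.clip(im[...,::-1]*1.3,0,255).astype(np.uint8))
E
```

```text
[0.4742 0.2477 0.0612] yaw 2.8878005356546934 q7 [-0.1551  0.6967 -0.6046  1.941   0.6072  0.6896  0.1835] t 11.6833 F [-5.0951  7.163   4.4716] M [1.5992 1.088  0.107 ] 0.012490100599554537
```

View pics/d.png

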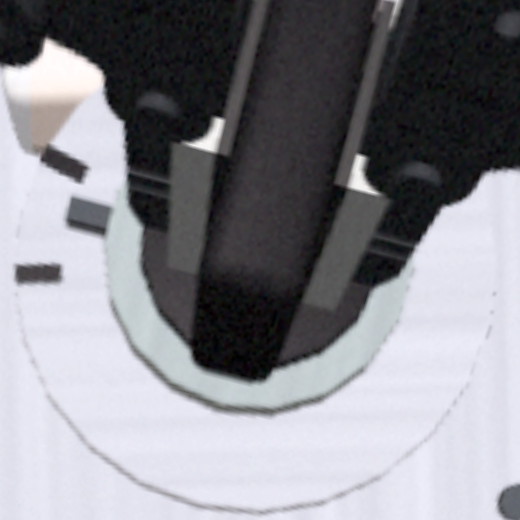

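The rectified view (6 px/mm, centred on the axis) shows the first mark at (39,273), the second at (65,163) and the pointer at (88,215). That puts the ring about 14° (0.24 rad) past snug, so about 0.28 rad remains.

{"name": "move_arm", "arguments": {
  "moves": "0 0 0 0.04; 0 0 0 0.08; 0 0 0 0.12; 0 0 0 0.16; 0 0 0 0.2; 0 0 0 0.24; 0 0 0 0.27; 0 0 0 0.27; 0 0 0 0.27; 0 0 0 0.27"
}}

```text
clock: 12.57
position: [0.4743, 0.2481, 0.0613]
tool_rot: [3.138, -0.001, 2.618]
force: [-2.7, 9.5, 2.7]
grip_width: 0.0127
```

```bash
python3 s.py
cat > rect.py <<'E'
from h import *
import sys
w=bot.grab_frame("wrist")
ax=np.array([.4742,.2468]); S=6; N=260
K=np.array(w["K"]);A=att(w);e=np.array(w["eye"])
jj,ii=np.meshgrid(np.arange(2*N),np.arange(2*N))
X=np.stack([ax[0]+(N-ii)/S/1000, ax[1]+(N-jj)/S/1000, np.full(ii.shape,.050)],-1)
c=((X-e)@A)*[1,-1,-1]
uv,_=cv2.projectPoints(c.reshape(-1,3),np.zeros(3),np.zeros(3),K,np.array(w["dist"]))
uv=uv.reshape(2*N,2*N,2).astype(np.float32)
im=cv2.remap(w["frame"],uv[...,0],uv[...,1],cv2.INTER_LINEAR)
cv2.imwrite(sys.argv[1],np.clip(im[...,::-1]*1.3,0,255).astype(np.uint8))
E
python3 rect.py pics/e.png
```

```text
[0.4743 0.2481 0.0613] yaw 2.6180257983568627 q7 [-0.2015  0.6808 -0.538   1.9431  0.5479  0.6627 -0.0358] t 12.5667 F [-2.7183  9.4922  2.6703] M [2.0801 0.8845 0.0036] 0.012714424850797717
```

View pics/e.png

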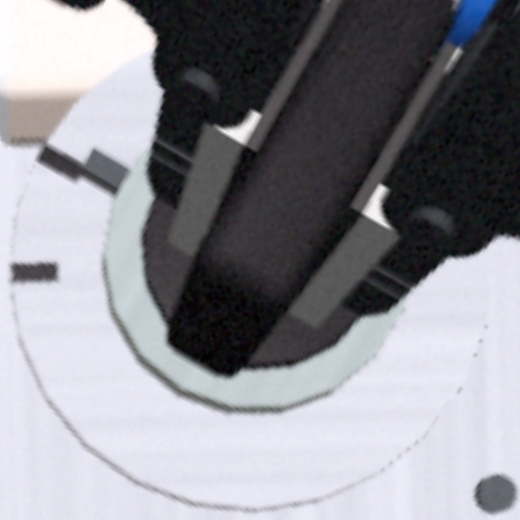

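The pointer at (105,170) now lines up with the second mark, at about 30°. I'll release and lift.

{"name": "move_arm", "arguments": {
  "moves": "0 0 0 0; 0 0 0 0; 0 0 0 0; 0 0 0 0; 0 0 0 0; 0 0 0 0; 0 0 0 0; 0 0 0 0; 0 0 0 0; 0 0 0 0",
  "grip": 0.45
}}

```text
clock: 13.45
position: [0.4745, 0.2458, 0.0603]
tool_rot: [3.142, -0.0, 2.617]
force: [-0.5, -0.1, -0.1]
grip_width: 0.0385
```

{"name": "move_arm", "arguments": {
  "moves": "0 0 -15 0; 0 0 -30 0; 0 0 -50 0; 0 0 -70 0; 0 0 -90 0; 0 0 -110 0; 0 0 -125 0; 0 0 -130 0; 0 0 -130 0; 0 0 -130 0"
}}

```text
clock: 14.28
position: [0.4744, 0.2455, 0.1898]
tool_rot: [-3.141, -0.0, 2.617]
force: [-0.2, 0.6, 0.3]
grip_width: 0.0388
```

```bash
python3 s.py; python3 rect.py pics/f.png
python3 - <<'E'
from h import *
w=bot.grab_frame("wrist"); t=bot.grab_frame("top")
for l in("pot_knob_end",):
    for r in bot.pinpoint(t,l)[:2]: print(l,r,at_z(t,r["at"],.078))
p=w
P=np.array([[*depth_pt(p,(u,v)),p["frame"][v,u].max()] for u in range(0,512,2) for v in range(0,384,2) if p["z_map"][v,u]>0])
r=np.hypot(P[:,0]-.4742,P[:,1]-.2467)
B=P[(r<.035)&(P[:,2]>.083)&(P[:,2]<.095)&(P[:,3]<90)]
m=B.mean(0)[:2];W,V=np.linalg.eigh(np.cov((B[:,:2]-m).T));print("bar yaw",np.degrees(np.arctan2(V[1,1],V[0,1])),len(B))
E
```

```text
[0.4744 0.2455 0.1898] yaw 2.616586012955604 q7 [-0.1029  0.4982 -0.6581  1.8575  0.3781  0.9138  0.1082] t 14.2833 F [-0.2104  0.6436  0.275 ] M [ 0.029   0.0076 -0.0132] 0.03880021114541539
bar yaw 149.3354396767916 212
```

View pics/f.png

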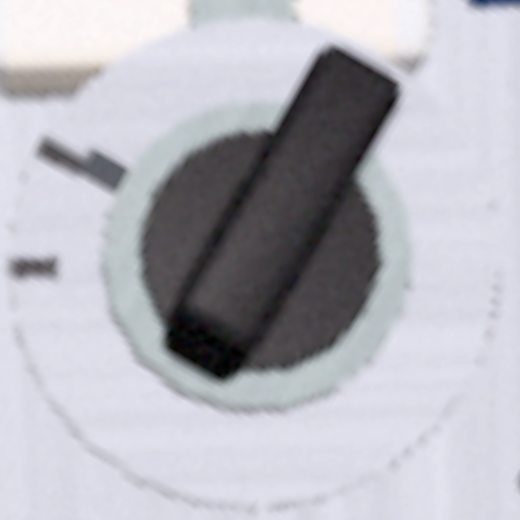

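With the gripper lifted off, the pointer at (107,168) is still at the second mark. The bar's yaw is 149.3°, against 149.9° for the tool at release, so the knob was not backed off.

```bash
python3 -c "
from workcell import bot
print(bot.job_done())"
```

```text
the job is handed in; nothing more can be done
None
```

I tightened the flask clamp's knob until it went stiff, then about 30° further, and let go. I handed the job in with the robot clock at about 14.4 s; no verdict was reported.

- **Ring:** after release, the wrist picture shows the pointer at the second black mark, about 0.52 rad past snug.
- **Knob:** the bar's yaw was 149.3°, against 149.9° for the tool at release, so it stayed where I left it. The gripper was 130 mm above its grip height with no contact force.
- **Torque reading:** the twisting moment rose only to about 0.11 N m and drifted, instead of reaching the stated 0.22 N m. I judged the turn past snug from the pointer pictures instead.
- **Pot clamp:** the network did not find the pot knob in the last top picture, so I have no final measurement of it. The arm crossed near that clamp only at about 0.28 m height and was never lowered there. The red look-alike was not touched either.

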